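Stand the tea cartons on end in the display stand

ROBOT

A 7-joint arm with a two-finger parallel gripper is mounted at the origin on the work surface. World frame = base frame: x ahead of the robot, y to its left, z up, the work surface at z = 0. Lengths are in m, angles in rad, forces in N, time in s.
With the tool pointing down it reaches from about 0.4 to 0.9 m from the base axis. Payload 5.5 kg.
Tool frame: the origin (TCP) lies at the very end of the fingers, on their centre line; the grasp point (between the pads) lies behind it (manip.hold_point_z is the z of the grasp point in the tool frame, in m); z points along the fingers, y is the line along which they close (so a half turn about z gives the same grasp; the last joint's range is limited). The gripper opens to 85 mm and grips with 20 to 120 N. Pads are 22 mm wide; open, the fingers measure 114 mm over their backs; the gripper's body (76 mm by 85 mm) begins 54 mm behind the grasp point. The pads swing forward as they close: fully open they stand 13 mm farther back than shut.
Start: joints at [-0.899, 0.501, -0.427, 1.55, 0.221, 1.138, -0.21], TCP at [0.258, 0.596, 0.231] pointing down, gripper open.
Joint ranges: [-2.88, 2.88], [-0.31, 2.03], [-1.54, 1.56], [0.2, 2.42], [-1.41, 4.55], [0.19, 2.02], [-2.57, 2.57]. Speed limits (rad/s): [2.57, 2.57, 3.14, 3.14, 3.14, 3.14, 3.14].

INTERFACE

Orientations are given as a unit quaternion [x, y, z, w].
In Python, from station import manip gives the robot as it stands. The module is installed in compiled form; this text tells all that it offers.
- The arm moves only by the tool carry_out, never from a script. Its argument "commands" is a list of rows, each a list of 3 entries, a list of its own where there are three numbers: the opening, from -1 (shut) to 1 (fully open), then the shift along the world's x, y, z in cm, then the turn, a rotation vector about the world's x, y, z in degrees. In form: [[jaw, [x, y, z], [wx, wy, wz]], ...]. A call has exactly 5 rows; each row shifts and turns the commanded pose from where the row before left it; what a row does not reach is not made up. A row lasts 1/12 s, in which the tool goes at most 41.7 mm and 7.16 degrees, less where a joint would pass 70% of its speed; a pose out of reach is approached as far as the arm can. A call with a gripper value outside its range is refused whole. The fingers move at their own pace and stop on an object; "squeeze" is the grip in N (left out, the last holds). Time passes only in rows, so rows that do not move let the fingers close, or fill a call up. It gives the time, the measured TCP pose, the force, the opening and the grip force at its end, in the units of the state.
- manip.sense(): the state, without advancing time (a new reading comes with each control period).
- manip.capture(name): name is "scene" or "top"; returns the picture (384x512x3 uint8, red, green, blue); there is no depth.
- manip.camera_model(name): a dict with "K" (3x3 intrinsics, pixels), "k1" (the pictures are not rectified: a ray, as slopes to the right and down, at radius r is drawn at 1 + k1 r^2 times it, then the intrinsics apply), "T" (4x4, takes a point from camera to world coordinates). Camera axes: x right, y up, looking along -z (the intrinsics and any distortion apply to the point x, -y, -z); pixel columns grow to the right and rows downward; lengths in m; the calibration is good to about 2 mm. A picture is of the moment at which its call begins. camera_model takes no time and is no camera call.
- manip.hand_in(): hands the job in; it is judged then, once.
The state is a dict: "time": time; "joints": joint angles; "dq": joint speeds; "tau": joint torques, N m; "ee_pos": TCP position; "orientation": TCP orientation; "ft_force": force on the tool from outside, world axes, zero at the start; "ft_torque": the same for the moment, N m; "grip_width": finger opening in m; "grip_force": force on a finger pad.
Only numpy, scipy, OpenCV 4.12 (cv2) and the standard library are available. Lean on these libraries where they do the work, as an engineer would, in place of code of your own. Each camera call takes 0.05 s, during which the arm holds its last target. There are 200 camera calls.

TASK

Finish setting out the tea: one tall brown carton already stands on end at the back of the little wooden stand. Take the two flat brown cartons lying on the table and stand each on end (long side straight up, not leaning) in the stand, between its side rails, one behind the other like books with their broad faces towards the back panel: the longer one in front of the tall carton, the shorter one in front of that. Keep the row close and square, with no gap over about 1 cm, leave the tall carton standing in its place at the back, and do not knock or push aside the other things on the table.

Things in the scene. Friction and masses are not known exactly. Their poses are not given: they have to be found in the camera images.
- carton_tall: plain brown flat cardboard carton, the tallest of three, already standing on end at the back of the stand: 24 thick (own x), 58 wide (own y), 160 tall (own z); loose. Origin: centre of its underside
- carton_tall_mid (a point): centre of the tallest carton, 80 above its underside
- carton_middle: plain brown flat cardboard carton, the longer of the two that lie flat on the table: 130 long (own x), 58 wide (own y), 24 thick (own z), paper label on both broad faces. Same colour as the other one, only the length differs (130 and 100). Origin: centre of the broad face it starts lying on
- carton_middle_mid (a point): centre of the longer lying carton (12 mm from both broad faces)
- carton_short: plain brown flat cardboard carton, the shorter of the two that lie flat on the table: 100 long (own x), 58 wide (own y), 24 thick (own z), paper label on both broad faces. Same colour as the other one, only the length differs (130 and 100). Origin: centre of the broad face it starts lying on
- carton_short_mid (a point): centre of the shorter lying carton (12 mm from both broad faces)
- stand: fixed wooden display stand, 150 deep (x) by 100 wide (y). Origin: centre of underside; x to its back, z up. Base board 18 thick; back panel 100 wide, 12 thick, from z 18 to 118, inner face at x = +63; two side rails 12 wide, 10 high above the base board, centred on y = +-44 (76 clear between); the front (-x, facing roughly away from the robot, to the guests) is open, base ends at x = -75
- stand_back (a point): point on the stand where the middle of the inner face of the back panel meets the top of the base board; axes as the stand
- mug: white mug, bystander, radius 36 with a handle reaching about 65 from the axis along its +y, 85 tall; origin: centre of underside (as for all bystanders)
- jar: closed glass jar, bystander, radius 33, 75 tall
- cup: white cup, bystander, radius 34, 65 tall
- bottle: green glass bottle, bystander, radius 33, 190 tall
- tumbler: clear plastic tumbler, bystander, radius 34, 80 tall
- tin: round steel tin, bystander, radius 47, 64 tall
- plates: stack of white plates, bystander, radius 75, 35 tall
- napkins: square yellow napkin pack, bystander, 125 x 125, 30 tall
Mind the look-alikes: they are no part of the job. Leave any blue or orange look-alike of the carton_short alone.

How it is judged:
By the outcome, as a careful person would: the job done as asked, in the order asked, and still so for the second after the job is handed in, with the robot touching nothing.
It also fails if it takes over 64 s, if anything falls off the work surface, if the arm or the gripper's body presses on something with over 40 N, if the wrist force passes 120 N, or if a joint passes its speed limit or range.

## Working session

There is one attempt and no reset: what is moved stays moved. The work goes in short steps, Python scripts to look and compute and a tool call to move; the robot and the scene stay as the last step left them, time stands still between calls to the robot, and variables do not carry over. Pictures are saved under pics/ and viewed, at most 10 in all, crops included, and the job is handed in when it is done.

Besides the shell and the picture viewer there is one more tool, called after "Call:" as name(argument=value, ...), one argument or row to a line, values as JSON. carry_out: Moves the arm, as the interface text tells. Its arguments: {"type":"object","properties":{"commands":{"type":"array"},"squeeze":{"type":"number"}},"required":["commands"]}

```bash
mkdir -p pics; cat > h.py <<'E'
import numpy as np, cv2
from station import manip
from scipy.spatial.transform import Rotation as R
def ray(cam,uv):
    m=manip.camera_model(cam);K=np.array(m["K"]);T=np.array(m["T"]);k=m["k1"]
    d=(np.atleast_2d(uv)-[K[0,2],K[1,2]])/[K[0,0],K[1,1]]
    u=d.copy()
    for _ in range(20): u=d/(1+k*(u**2).sum(1,keepdims=True))
    v=np.c_[u[:,0],-u[:,1],-np.ones(len(u))]@T[:3,:3].T
    return T[:3,3],v
def onplane(cam,uv,z):
    o,v=ray(cam,uv); return o+v*((z-o[2])/v[:,2])[:,None]
def proj(cam,P):
    m=manip.camera_model(cam);K=np.array(m["K"]);T=np.array(m["T"]);k=m["k1"]
    c=(np.atleast_2d(P)-T[:3,3])@T[:3,:3]; s=np.c_[c[:,0],-c[:,1]]/-c[:,2:]
    s=s*(1+k*(s**2).sum(1,keepdims=True)); return s*[K[0,0],K[1,1]]+[K[0,2],K[1,2]]
def snap(cam,fn):
    im=manip.capture(cam)[:,:,::-1].copy(); cv2.imwrite(fn,im); return im
E
python3 - <<'E'
from h import *
for c in("scene","top"):
    im=snap(c,f"pics/{c}0.png"); m=manip.camera_model(c); print(c,np.round(m["T"],3).tolist(),m["K"],m["k1"])
    cv2.imwrite(f"pics/{c}0b.png",cv2.resize(im,(800,600),interpolation=cv2.INTER_CUBIC))
print(manip.hold_point_z,manip.sense())
E
```

```text
scene [[0.47, -0.748, 0.468, 1.16], [0.882, 0.395, -0.256, -0.326], [0.007, 0.533, 0.846, 1.172], [0.0, 0.0, 0.0, 1.0]] [[376.91970059   0.         254.98968355]
 [  0.         376.91970059 193.53940515]
 [  0.           0.           1.        ]] -0.07532713485758172
top [[0.012, 0.984, -0.178, 0.294], [-1.0, 0.012, -0.004, 0.001], [-0.002, 0.178, 0.984, 1.631], [0.0, 0.0, 0.0, 1.0]] [[409.67947574   0.         253.47241179]
 [  0.         409.67947574 185.23354195]
 [  0.           0.           1.        ]] 0.021320205368637928
-0.0187 {'time': 0.1, 'joints': array([-0.89884304,  0.5017384 , -0.42683286,  1.55134434,  0.22078799,
        1.13826537, -0.21027812]), 'dq': array([ 0.00080513, -0.00273031, -0.00034245, -0.00330133, -0.00038678,
       -0.00079648, -0.00019167]), 'tau': array([-1.14304179e-02, -5.70809519e+01, -5.83827719e+00, -2.81746835e+01,
        1.05936333e-02,  5.62536196e-03,  2.69565533e-05]), 'ee_pos': array([0.2581255 , 0.59588342, 0.23037558]), 'orientation': array([ 2.02914065e-01,  9.79196179e-01, -8.24392265e-04, -2.15210135e-04]), 'ft_force': array([-0.29652435, -0.52002585,  0.75782289]), 'ft_torque': array([ 0.03766018, -0.01964426,  0.0543972 ]), 'grip_force': 0.0, 'grip_width': 0.08573819327474488}
```

View pics/scene0b.png

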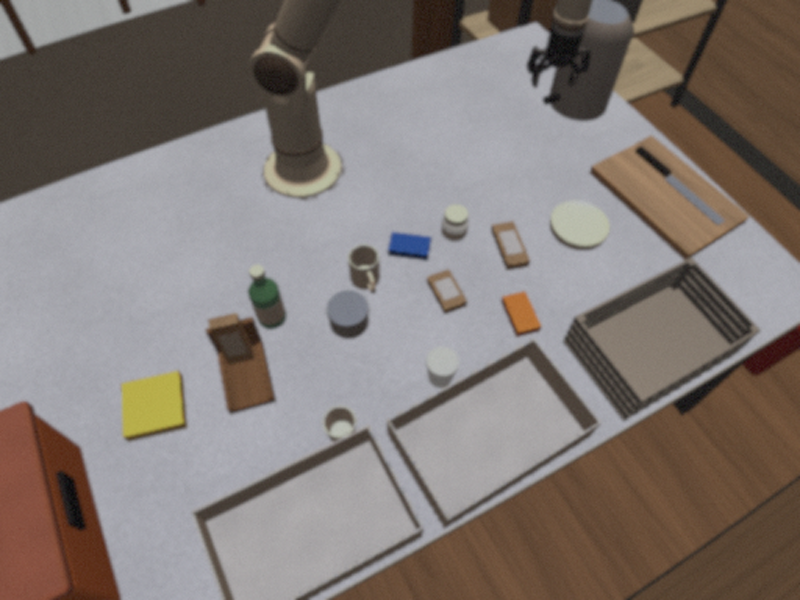

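View pics/top0b.png

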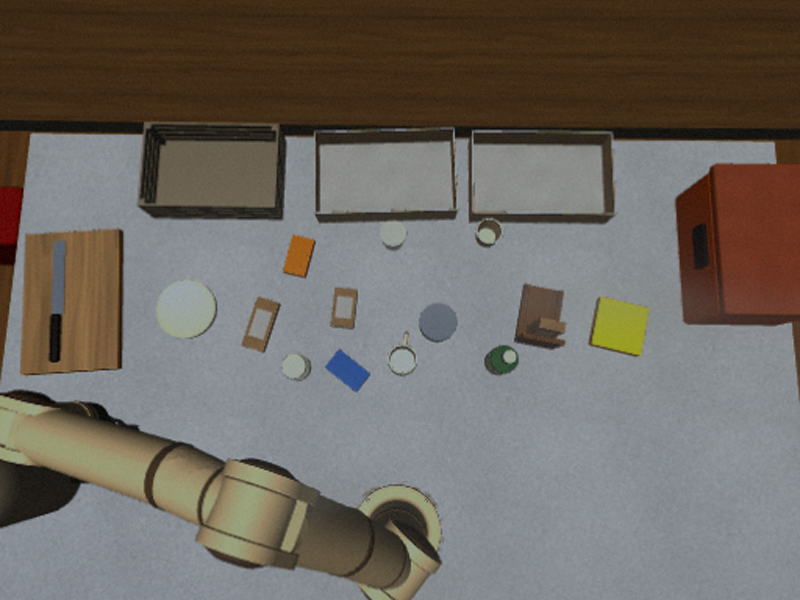

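The scene view shows the stand at about (240,365), the tall carton against its robot-side back panel and the green bottle next to it. The top view (800x600) shows the longer carton at (261,324), the shorter at (344,308), the stand at (540,317) and the bottle at (502,360).

```bash
cat > m.py <<'E'
from h import *
def carton(cam,im,P,L,zt=0.024):
    """fit: mask non-table near P, use top face outline"""
    lab=cv2.cvtColor(im,cv2.COLOR_BGR2LAB).astype(float)
    u=proj(cam,[*P,zt])[0]; x,y=u.astype(int); r=32
    sub=cv2.resize(lab[y-r:y+r,x-r:x+r],None,fx=8,fy=8,interpolation=cv2.INTER_CUBIC)
    bg=np.median(sub.reshape(-1,3),0)
    d=np.linalg.norm((sub-bg)*[.4,1,1],axis=2)
    m=(d>9).astype(np.uint8)
    m=cv2.morphologyEx(m,cv2.MORPH_OPEN,np.ones((9,9)))
    cs,_=cv2.findContours(m,cv2.RETR_EXTERNAL,cv2.CHAIN_APPROX_NONE)
    c=max(cs,key=lambda c:cv2.contourArea(c) if cv2.pointPolygonTest(c,(256,256),False)>=0 else 0)
    uv=(c[:,0]+.5)/8-.5+[x-r,y-r]
    W=onplane(cam,uv,zt)[:,:2]
    rc=cv2.minAreaRect((W*1000).astype(np.float32)); 
    return rc,m
E
python3 - <<'E'
from m import *
ims={c:cv2.imread(f"pics/{c}0.png") for c in("scene","top")}
s=.64
for n,uv in dict(mid=(261,324),short=(344,308)).items():
    p=onplane("top",np.array(uv)*s,0.024)[0]
    for c in ims:
        rc,m=carton(c,ims[c],p[:2],0); b=cv2.boxPoints(rc); print(n,c,np.round(rc[0]),np.round(rc[1]),rc[2])
for n,uv,z in [("blue",(348,370),.024),("orange",(299,256),.024),("jar",(295,367),.07),("mug",(403,360),.085),("cup",(393,234),.065),("tin",(438,322),.064),("bottle",(510,356),.19),("plates",(186,308),.035),("tumbler",(489,231),.08),("napkins",(620,326),.03),("tallend",(551,325),.178)]:
    print(n,onplane("top",np.array(uv)*s,z)[0].round(3))
a=ims["top"][170:235,315:375]; b=ims["scene"][190:270,125:185]
cv2.imwrite("pics/st.png",np.hstack([cv2.resize(a,(400,433),interpolation=cv2.INTER_CUBIC),cv2.resize(b,(325,433),interpolation=cv2.INTER_CUBIC)]))
E
```

```text
mid scene [504. 343.] [ 71. 149.] 74.06670379638672
mid top [494. 349.] [ 67. 135.] 74.17837524414062
short scene [547. 135.] [ 70. 115.] 85.17854309082031
short top [537. 139.] [ 64. 107.] 85.04175567626953
blue [0.38  0.124 0.024]
orange [0.67  0.258 0.024]
jar [0.383 0.25  0.07 ]
mug [ 0.402 -0.012  0.085]
cup [0.72  0.016 0.065]
tin [ 0.498 -0.097  0.064]
bottle [ 0.406 -0.251  0.19 ]
plates [0.529 0.535 0.035]
tumbler [ 0.726 -0.224  0.08 ]
napkins [ 0.498 -0.555  0.03 ]
tallend [ 0.479 -0.348  0.178]
```

View pics/st.png

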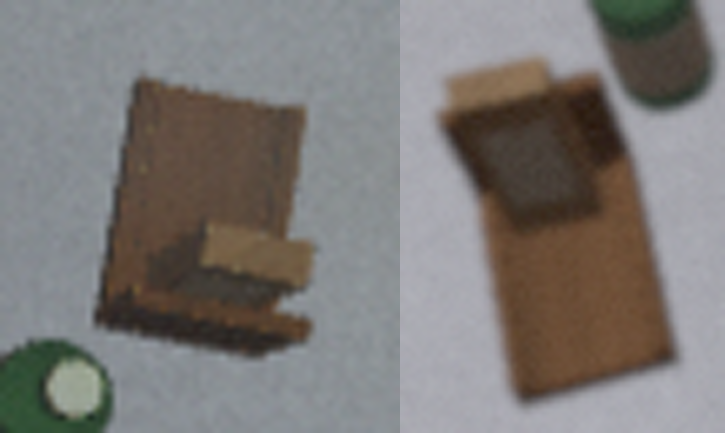

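The crops show the stand's front corners at (138,78) and (305,105) in the top view and (520,402) and (675,360) in the scene view. The tall carton's top face is centred near (259,255) in the top crop.

```bash
python3 - <<'E'
from m import *
T=lambda p:(np.array(p)+.5)/[400/60,433/65]-.5+[315,170]
S=lambda p:(np.array([p[0]-400,p[1]])+.5)/[325/60,433/80]-.5+[125,190]
f=lambda n,c,p,z:print(n,(onplane(c,(T if c=="top" else S)(p),z)[0,:2]*1000).round(0))
f("FL rail","top",(137,77),.028);f("FR rail","top",(306,104),.028);f("BLbottom","top",(96,325),0.0)
f("F1 bottom","scene",(519,404),0);f("F2 bottom","scene",(676,361),0)
f("F1 top","scene",(519,388),.028);f("F2 top","scene",(674,345),.028)
f("panel top in L?","scene",(599,73),.118);f("panel top R","scene",(442,117),.118)
f("panel top inner L","top",(133,291),.118);f("panel top outer R","top",(312,338),.118)
for p in [(208,221),(315,242),(310,291),(203,267)]: f("tall","top",p,.178)
for p in [(445,76),(548,57),(552,88),(447,110)]: f("tall s","scene",p,.178)
E
```

```text
FL rail [ 605. -317.]
FR rail [ 590. -417.]
BLbottom [ 459. -295.]
F1 bottom [ 588. -418.]
F2 bottom [ 606. -322.]
F1 top [ 592. -413.]
F2 top [ 609. -319.]
panel top in L? [ 467. -294.]
panel top R [ 451. -389.]
panel top inner L [ 466. -294.]
panel top outer R [ 441. -393.]
tall [ 498. -324.]
tall [ 487. -380.]
tall [ 461. -377.]
tall [ 473. -320.]
tall s [ 467. -375.]
tall s [ 482. -318.]
tall s [ 503. -323.]
tall s [ 489. -381.]
```

```bash
cat > kin.py <<'E'
from h import *
# xArm7 modified DH: alpha(i-1), a(i-1), d(i)
h=np.pi/2
DH=[(0,0,.267),(-h,0,0),(h,0,.293),(h,.0525,0),(h,.0775,.3425),(h,0,0),(-h,.076,.097)]
def fk(q):
    T=np.eye(4)
    for (al,a,d),t in zip(DH,q):
        A=np.eye(4);A[:3,:3]=R.from_euler('x',al).as_matrix();A[0,3]=a
        B=np.eye(4);B[:3,:3]=R.from_euler('z',t).as_matrix();B[2,3]=d
        T=T@A@B
    return T
E
python3 - <<'E'
from kin import *
s=manip.sense();T=fk(s["joints"]);Q=R.from_quat(s["orientation"]).as_matrix()
print(T.round(3));print(Q.round(3),s["ee_pos"])
# flange pos radius vs
print(np.hypot(*T[:2,3]),np.hypot(*s["ee_pos"][:2]),np.degrees(np.arctan2(T[1,3],T[0,3])),T[2,3]-s["ee_pos"][2])
E
```

```text
[[ 0.39  -0.921 -0.012  0.191]
 [-0.92  -0.39   0.038 -0.558]
 [-0.04  -0.004 -0.999  0.312]
 [ 0.     0.     0.     1.   ]]
[[-0.918  0.397 -0.001]
 [ 0.397  0.918 -0.002]
 [ 0.    -0.002 -1.   ]] [0.2581255  0.59588342 0.23037558]
0.5893074456518169 0.6493888089295444 -71.11866927396218 0.08211208460436126
```

```bash
python3 - <<'E'
from kin import *
import itertools
s=manip.sense();q=s["joints"];Q=R.from_quat(s["orientation"]).as_matrix();res=[]
for sg in itertools.product([1,-1],repeat=7):
  for off in (0,1):
    T=fk(q*np.array(sg)+off*np.array([0,0,0,0,np.pi,0,0]))
    # want 3rd-row (world z in tool coords) to agree on z; angle off
    res.append((np.linalg.norm(T[2,2]-Q[2,2]),sg,off,np.round(T[:3,2],3),np.hypot(*T[:2,3]).round(3),T[2,3].round(3)))
for r in sorted(res,key=lambda r:r[0])[:12]: print(*r)
E
```

```text
0.000790752697931052 (1, 1, 1, 1, 1, 1, 1) 0 [-0.012  0.038 -0.999] 0.589 0.312
0.000790752697931052 (1, 1, 1, 1, 1, 1, -1) 0 [-0.012  0.038 -0.999] 0.589 0.312
0.000790752697931052 (1, 1, 1, 1, 1, -1, 1) 1 [-0.012  0.038 -0.999] 0.439 0.319
0.000790752697931052 (1, 1, 1, 1, 1, -1, -1) 1 [-0.012  0.038 -0.999] 0.439 0.319
0.000790752697931052 (1, -1, -1, -1, -1, 1, 1) 1 [ 0.034 -0.02  -0.999] 0.423 0.224
0.000790752697931052 (1, -1, -1, -1, -1, 1, -1) 1 [ 0.034 -0.02  -0.999] 0.423 0.224
0.000790752697931052 (1, -1, -1, -1, -1, -1, 1) 0 [ 0.034 -0.02  -0.999] 0.273 0.23
0.000790752697931052 (1, -1, -1, -1, -1, -1, -1) 0 [ 0.034 -0.02  -0.999] 0.273 0.23
0.000790752697931052 (-1, 1, 1, 1, 1, 1, 1) 0 [-0.034 -0.02  -0.999] 0.589 0.312
0.000790752697931052 (-1, 1, 1, 1, 1, 1, -1) 0 [-0.034 -0.02  -0.999] 0.589 0.312
0.000790752697931052 (-1, 1, 1, 1, 1, -1, 1) 1 [-0.034 -0.02  -0.999] 0.439 0.319
0.000790752697931052 (-1, 1, 1, 1, 1, -1, -1) 1 [-0.034 -0.02  -0.999] 0.439 0.319
```

Call:
carry_out(
  commands=[
    [1, [2, -4, 0], [0, 0, 0]],
    [1, [2, -3.5, 0], [0, 0, 0]],
    [1, [2, -3.5, 0], [0, 0, 0]],
    [1, [2, -3.5, 0], [0, 0, 0]],
    [1, [2, -3.5, 0], [0, 0, 0]],
  ],
)

```text
time: 0.52
ee_pos: [0.3573, 0.4172, 0.2308]
orientation: [0.203, 0.979, -0.0, -0.0]
ft_force: [0.5, -0.4, -0.3]
grip_width: 0.0853
grip_force: 0.0
```

```bash
cat > log.py <<'E'
from h import *; import json
s=manip.sense()
open("log.txt","a").write(json.dumps([list(s["joints"]),list(s["ee_pos"]),list(s["orientation"])])+"\n")
print(s["time"],s["joints"].round(2),s["ee_pos"].round(3))
E
python3 log.py
```

```text
0.5167 [-0.58  0.32 -0.4   1.81  0.14  1.05  0.13] [0.357 0.417 0.231]
```

Call:
carry_out(
  commands=[
    [1, [0.5, -0.5, 0], [0, 0, 7]],
    [1, [0, 0, 0], [-1.9, -6.7, 0]],
    [1, [0, 0, 0], [-1.9, -6.7, 0]],
    [1, [0, 0, 0], [-1.9, -6.7, 0]],
    [1, [0, 0, 0], [-1.9, -6.7, 0]],
  ],
)

```text
time: 0.93
ee_pos: [0.3628, 0.4147, 0.2327]
orientation: [0.139, 0.96, -0.03, 0.242]
ft_force: [-0.2, -1.3, -1.4]
grip_width: 0.0855
grip_force: 0.0
```

```bash
python3 log.py
```

```text
0.9333 [-0.91  0.27 -0.35  1.96  0.7   1.02 -0.38] [0.363 0.415 0.233]
```

Call:
carry_out(
  commands=[
    [1, [3, -1, -2], [-1.9, -6.7, 0]],
    [1, [3, -1, -3], [-1.9, -6.7, 0]],
    [1, [0, 0, -3], [-0.9, -2.9, 0]],
    [1, [0, 0, 0], [0, 0, 0]],
    [1, [0, 0, 0], [0, 0, 0]],
  ],
)

```text
time: 1.35
ee_pos: [0.4182, 0.3936, 0.1503]
orientation: [0.129, 0.916, -0.054, 0.375]
ft_force: [0.6, 0.3, 1.2]
grip_width: 0.0856
grip_force: 0.0
```

```bash
python3 log.py; cat > kin.py <<'E'
from h import *
import json
from scipy.optimize import least_squares
D=[json.loads(l) for l in open("log.txt")]
def fk(q,p,sg):
    # p: yaw, d1,d3,d5, offsets x after joints (a3,a4,a5?,a6), tool l, toolyaw
    yaw,h,L1,a1,L2,a2,a3,t,ty=p
    r=R.from_euler('z',yaw); x=np.array([0,0,h])
    ax='zyzyzyz'; off=[(0,0,0),(0,0,0),(a1,0,L1),(-a1,0,0),(0,0,L2),(a2,0,0),(0,0,0)]
    post=[(0,0,0),(0,0,L1),(a1,0,0),(a2,0,L2),(0,0,0),(a3,0,0),(0,0,t)]
    for i in range(7):
        r=r*R.from_euler(ax[i],sg[i]*q[i]); x=x+r.apply(post[i])
    return x,r*R.from_euler('z',ty)
def res(p,sg):
    o=[]
    for q,e,w in D:
        x,r=fk(q,p,sg); o+=list(10*(x-e))+list((R.from_quat(w).inv()*r).as_rotvec())
    return np.array(o)
E
python3 - <<'E'
from kin import *
import itertools
best=[]
for sg in itertools.product([1,-1],[1],[1,-1],[1],[1,-1],[1],[1,-1]):
  b=None
  for y,ty in itertools.product([0,2,4],[0,2,4]):
    s=least_squares(res,[y,.34,.4,0,.4,0,0,.3,ty],args=(sg,),loss='soft_l1',f_scale=.3)
    if b is None or s.cost<b[0]: b=(s.cost,sg,s.x.round(4))
  best.append(b)
for b in sorted(best,key=lambda b:b[0])[:4]: print(*b)
E
```

```text
1.35 [-1.07  0.49 -0.23  2.06  1.15  1.02 -0.84] [0.418 0.394 0.15 ]
0.0007992028733154255 (-1, 1, -1, 1, -1, 1, -1) [-0.042   0.3386  0.4839 -0.0038  0.3533 -0.0342 -0.0909  0.4213  1.5345]
0.1265515074604426 (-1, 1, -1, 1, 1, 1, 1) [  3.2     -0.3185   1.3859  -4.5778 -17.5733  -0.9519 -18.1868  11.7152
   4.6181]
0.1735469830277361 (-1, 1, 1, 1, -1, 1, -1) [ 0.9132  0.5992  0.8729 -1.333  -3.1164 -0.0216 -4.2487  3.1745  1.7958]
0.20705406026422984 (-1, 1, 1, 1, 1, 1, 1) [  4.247   -0.4834   0.9892  -3.6252 -13.7468  -1.2694 -13.9613   9.2232
   4.9783]
```

```bash
cat >> kin.py <<'E'
lo=np.array([-2.88,-.31,-1.54,.2,-1.41,.19,-2.57]);hi=np.array([2.88,2.03,1.56,2.42,4.55,2.02,2.57])
SG=(-1,1,-1,1,-1,1,-1)
def model(): return least_squares(res,[-.042,.3386,.4839,0,.3533,-.03,-.09,.4213,1.5345],args=(SG,)).x
def tool(zdir,ydir):
    z=np.array(zdir)/np.linalg.norm(zdir);y=np.array(ydir)-z*np.dot(z,ydir);y/=np.linalg.norm(y)
    return R.from_matrix(np.c_[np.cross(y,z),y,z])
def ik(p,x,r,seed):
    f=lambda q:np.r_[10*(fk(q,p,SG)[0]-x),(r.inv()*fk(q,p,SG)[1]).as_rotvec(),.003*(q-seed)]
    s=least_squares(f,np.clip(seed,lo+.01,hi-.01),bounds=(lo,hi)); return s.x,np.linalg.norm(s.fun[:6])
E
python3 - <<'E'
from kin import *
p=model(); print(p.round(4), np.abs(res(p,SG)).max())
q0=np.array(D[-1][0]); rng=np.random.default_rng(0)
f=np.array([.985,-.174,0]);l=np.array([.174,.985,0]);up=np.array([0,0,1])
st=np.array([.523,-.3555,0])
for th in (30,40,45,50,60,90):
    t=np.radians(th); zd=-f*np.cos(t)-up*np.sin(t)   # th = depression below horizontal
    g=st-.014*f+up*(.018+.110)+.01*f; x=g+.0187*zd
    best=min((ik(p,x,tool(zd,l),s) for s in [q0]+[rng.uniform(lo,hi) for _ in range(25)]),key=lambda b:b[1])
    print(th,best[0].round(2),best[1].round(4))
E
```

```text
[-0.042   0.3386  0.4841 -0.0039  0.3526 -0.0341 -0.0917  0.4218  1.5345] 0.029405830623406844
30 [0.23 1.21 0.46 0.63 0.   2.02 2.04] 0.3078
40 [0.3  1.19 0.37 0.62 0.   2.02 1.99] 0.158
45 [ 0.32  1.19  0.33  0.61 -0.    2.02  1.97] 0.0822
50 [0.35 1.18 0.29 0.6  0.   2.02 1.96] 0.0061
60 [ 0.32  0.98  0.32  0.98 -0.06  1.69  1.98] 0.0
90 [ 0.29  0.6   0.36  1.75 -0.27  0.84  2.18] 0.0
```

```bash
python3 - <<'E'
from kin import *
p=model(); q0=np.array(D[-1][0]); rng=np.random.default_rng(0)
f=np.array([.985,-.174,0]);l=np.array([.174,.985,0]);up=np.array([0,0,1]);st=np.array([.523,-.3555,0])
def best(x,r): return min((ik(p,x,r,s) for s in [q0]+[rng.uniform(lo,hi) for _ in range(12)]),key=lambda b:b[1])
def sh(n,b): print(n,b[0].round(2),b[1].round(4))
for th in (52,55,58):
    t=np.radians(th)
    for n,c,a,L,fo,hh in (("mid",(.496,.351),-16,.045,-.014,.110),("short",(.540,.140),-5,.032,.013,.082)):
        u=np.array([np.cos(np.radians(a)),np.sin(np.radians(a)),0]); y=np.array([-u[1],u[0],0])
        zd=u*np.sin(t)-up*np.cos(t); g=np.array([*c,.022])-L*u
        x=g+.0187*zd; sh(f"{th} pick {n} {x.round(4)} {tool(zd,y).as_quat().round(3)}",best(x,tool(zd,y)))
        zd=-f*np.cos(t)-up*np.sin(t); g=st+(fo+.01)*f+up*(.018+hh); x=g+.0187*zd
        sh(f"{th} place {n} {x.round(4)}",best(x,tool(zd,l)))
        sh(f"{th}  above {n}",best(x+[0,0,.09],tool(zd,l)))
E
```

```text
52 pick mid [0.4669 0.3593 0.0105] [ 0.125  0.89  -0.061  0.434] [-1.07  0.81 -0.16  2.12  1.58  1.   -1.33] 0.0
52 place mid [ 0.5077 -0.3528  0.1133] [ 0.43  1.13 -0.01  0.68  0.21  1.97  1.84] 0.0
52  above mid [0.33 1.02 0.33 0.68 0.   2.02 1.99] 0.0641
52 pick short [0.5228 0.1415 0.0105] [ 0.039  0.898 -0.019  0.438] [-1.44  1.04  0.84  2.42  2.95  0.57 -2.57] 0.037
52 place short [ 0.5343 -0.3575  0.0853] [0.37 1.25 0.24 0.5  0.01 2.02 1.93] 0.0065
52  above short [0.34 1.09 0.29 0.59 0.   2.02 1.96] 0.0828
55 pick mid [0.4675 0.3592 0.0113] [ 0.123  0.878 -0.064  0.457] [-1.34  0.85  0.19  2.12  1.53  0.81 -1.37] 0.0
55 place mid [ 0.5085 -0.3529  0.1127] [ 0.66  1.14 -0.76  0.77  0.7   2.02  1.56] 0.0
55  above mid [0.35 1.01 0.29 0.67 0.   2.02 1.98] 0.0188
55 pick short [0.5234 0.1415 0.0113] [ 0.039  0.886 -0.02   0.461] [-1.49  1.1   0.85  2.42  2.87  0.58 -2.57] 0.0547
55 place short [ 0.5351 -0.3576  0.0847] [ 0.34  1.18  0.32  0.65 -0.06  1.9   1.96] 0.0
55  above short [0.36 1.08 0.27 0.58 0.   2.02 1.96] 0.0371
58 pick mid [0.468  0.359  0.0121] [ 0.122  0.866 -0.067  0.48 ] [-0.68  1.1  -0.89  2.12  1.72  1.75 -1.37] 0.0
58 place mid [ 0.5093 -0.3531  0.1121] [ 0.76  1.16 -1.01  0.86  0.85  2.02  1.46] 0.0
58  above mid [ 0.47  0.96 -0.08  0.74  0.23  1.98  1.84] 0.0
58 pick short [0.5239 0.1414 0.0121] [ 0.038  0.874 -0.021  0.484] [-1.9   1.72  1.1   2.42  3.43  0.58  2.57] 0.058
58 place short [ 0.5359 -0.3578  0.0841] [ 0.69  1.22 -0.96  0.74  0.87  2.02  1.51] 0.0
58  above short [0.43 1.06 0.03 0.61 0.15 2.   1.88] 0.0
```

```bash
python3 - <<'E'
from kin import *
p=model(); q0=np.array(D[-1][0]); rng=np.random.default_rng(1)
up=np.array([0,0,1]);seeds=[q0]+[rng.uniform(lo,hi) for _ in range(30)]
def best(x,r): return min((ik(p,x,r,s) for s in seeds),key=lambda b:b[1])
t=np.radians(55)
for c,a in (((.54,.14),-5),((.58,.14),-5),((.62,.13),10),((.62,.13),-5),((.54,.14),10)):
  u=np.array([np.cos(np.radians(a)),np.sin(np.radians(a)),0]); y=np.array([-u[1],u[0],0])
  zd=u*np.sin(t)-up*np.cos(t); x=np.array([*c,.022])-.032*u+.0187*zd
  for s in(1,-1):
    b=best(x,tool(zd,s*y)); print(c,a,s,b[0].round(2),b[1].round(4))
f=np.array([.985,-.174,0]);l=np.array([.174,.985,0]);zd=-f*np.cos(t)-up*np.sin(t)
b=best([.509,-.353,.113],tool(zd,-l));print("flip place",b[0].round(2),b[1].round(4))
E
```

```text
(0.54, 0.14) -5 1 [-1.49  1.1   0.85  2.42  2.87  0.58 -2.57] 0.0547
(0.54, 0.14) -5 -1 [-1.66  1.33  0.99  2.42  3.14  0.56  0.09] 0.0404
(0.58, 0.14) -5 1 [-1.26  1.    0.72  2.42  2.83  0.74 -2.36] 0.0001
(0.58, 0.14) -5 -1 [-1.71  1.6   1.16  2.42  3.45  0.74 -0.37] 0.0
(0.62, 0.13) 10 1 [-0.56  0.76  0.28  2.42  3.14  0.89 -1.84] 0.0762
(0.62, 0.13) 10 -1 [-0.56  0.76  0.28  2.42  3.14  0.89  1.3 ] 0.0762
(0.62, 0.13) -5 1 [-1.    0.9   0.54  2.37  2.79  0.79 -2.1 ] 0.0
(0.62, 0.13) -5 -1 [-1.63  1.66  1.22  2.37  3.52  0.81 -0.43] 0.0
(0.54, 0.14) 10 1 [-1.33  0.95  0.83  2.42  3.14  0.57 -2.42] 0.2419
(0.54, 0.14) 10 -1 [-1.33  0.95  0.83  2.42  3.14  0.57  0.72] 0.2419
flip place [ 0.32  1.08  0.36  0.8  -0.06  1.85 -1.16] 0.0
```

Call:
carry_out(
  commands=[
    [1, [0, -0.7, -3], [-1.7, -5.9, 0]],
    [1, [0, -0.7, -3], [-1.7, -5.9, 0]],
    [1, [0, -0.7, -3], [0, 0, 0]],
    [1, [0, 0, -1.5], [0, 0, 0]],
    [1, [0, 0, 0], [0, 0, 0]],
  ],
)

```text
time: 1.77
ee_pos: [0.42, 0.3743, 0.0492]
orientation: [0.126, 0.872, -0.065, 0.469]
ft_force: [0.8, -0.3, 0.9]
grip_width: 0.0856
grip_force: 0.0
```

```bash
python3 log.py; cat > delta.py <<'E'
import sys
from kin import *
def delta(x,r):
    s=manip.sense(); d=(r*R.from_quat(s["orientation"]).inv()).as_rotvec(degrees=True)
    print("shift cm",((np.array(x)-s["ee_pos"])*100).round(2),"turn",d.round(1),"F",s["ft_force"].round(1),"w",round(s["grip_width"],4),"gf",round(s["grip_force"],1),"q",s["joints"].round(2))
up=np.array([0,0,1])
def pick(c,a,L,th,gz=.022,back=0):
    t=np.radians(th);u=np.array([np.cos(np.radians(a)),np.sin(np.radians(a)),0]); y=np.array([-u[1],u[0],0])
    zd=u*np.sin(t)-up*np.cos(t); return np.array([*c,gz])-L*u+(.0187-back)*zd, tool(zd,y)
f=np.array([.985,-.174,0]);l=np.array([.174,.985,0]);st=np.array([.523,-.3555,0])
E
python3 -c "
from delta import *
delta(*pick((.496,.351),-16,.045,57,back=.06));delta(*pick((.496,.351),-16,.045,57))"
```

```text
1.7667 [-1.22  0.79 -0.15  2.1   1.41  1.11 -1.29] [0.42  0.374 0.049]
shift cm [-0.06 -0.14 -0.47] turn [-0.4 -0.4  0.3] F [ 0.8 -0.3  0.9] w 0.0856 gf 0.0 q [-1.22  0.79 -0.15  2.1   1.41  1.11 -1.29]
shift cm [ 4.78 -1.53 -3.74] turn [-0.4 -0.4  0.3] F [ 0.8 -0.3  0.9] w 0.0856 gf 0.0 q [-1.22  0.79 -0.15  2.1   1.41  1.11 -1.29]
```

Call:
carry_out(
  commands=[
    [1, [1.6, -0.5, -1.1], [-0.4, -0.4, 0]],
    [1, [1.6, -0.5, -1.1], [0, 0, 0]],
    [1, [1.6, -0.5, -1.0], [0, 0, 0]],
    [1, [0, 0, 0], [0, 0, 0]],
    [1, [0, 0, 0], [0, 0, 0]],
  ],
)

```text
time: 2.18
ee_pos: [0.4705, 0.3598, 0.0212]
orientation: [0.127, 0.869, -0.066, 0.474]
ft_force: [-0.3, 1.2, 0.5]
grip_width: 0.0853
grip_force: 0.0
```

```bash
python3 log.py;python3 -c "
from delta import *
delta(*pick((.496,.351),-16,.045,57))
im=snap('scene','pics/s1.png');u=proj('scene',[.47,.36,.03])[0].astype(int);a=im[u[1]-45:u[1]+45,u[0]-60:u[0]+60]
im=snap('top','pics/t1.png');u=proj('top',[.47,.36,.03])[0].astype(int);b=im[u[1]-45:u[1]+45,u[0]-50:u[0]+50]
cv2.imwrite('pics/c1.png',cv2.resize(np.hstack([a,b]),None,fx=3.6,fy=3.6,interpolation=cv2.INTER_CUBIC))"
```

```text
2.1833 [-1.16  0.86 -0.09  2.08  1.52  1.06 -1.34] [0.47  0.36  0.021]
shift cm [-0.27 -0.08 -0.94] turn [-0.3  0.3  0.5] F [-0.3  1.2  0.5] w 0.0853 gf 0.0 q [-1.16  0.86 -0.09  2.08  1.52  1.06 -1.34]
```

View pics/c1.png

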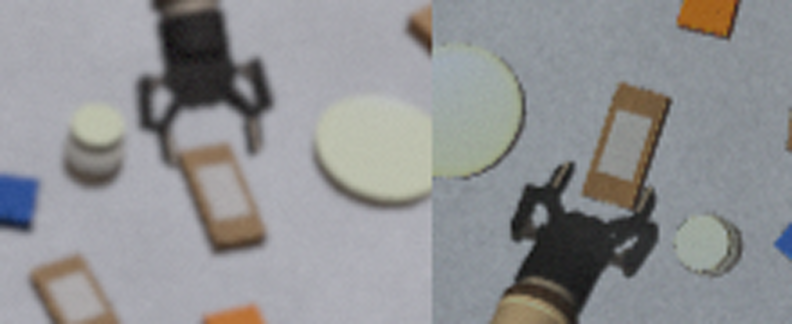

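The crops show the fingers straddling the robot-side end of the longer carton, roughly centred on it: top view fingertips at (567,170) and (650,187), carton end at (606,198). I'll lower and grip.

Call:
carry_out(
  commands=[
    [1, [0, 0, -0.4], [0, 0, 0]],
    [1, [0, 0, -0.4], [0, 0, 0]],
    [1, [0, 0, 0], [0, 0, 0]],
    [1, [0, 0, 0], [0, 0, 0]],
    [1, [0, 0, 0], [0, 0, 0]],
  ],
)

```text
time: 2.7
ee_pos: [0.4678, 0.3591, 0.0096]
orientation: [0.124, 0.87, -0.067, 0.473]
ft_force: [0.1, 0.1, -0.3]
grip_width: 0.0856
grip_force: 0.0
```

```bash
python3 -c "
from delta import *
delta(*pick((.496,.351),-16,.045,57))"
```

```text
shift cm [ 0.   -0.    0.22] turn [-0.   0.1  0.2] F [ 0.1  0.1 -0.3] w 0.0856 gf 0.0 q [-1.17  0.88 -0.09  2.07  1.53  1.06 -1.35]
```

Call:
carry_out(
  commands=[
    [0.4, [0, 0, 0.2], [0, 0, 0]],
    [0, [0, 0, 0], [0, 0, 0]],
    [-0.5, [0, 0, 0], [0, 0, 0]],
    [-1, [0, 0, 0], [0, 0, 0]],
    [-1, [0, 0, 0], [0, 0, 0]],
  ],
  squeeze=50,
)

```text
time: 3.12
ee_pos: [0.4681, 0.3591, 0.0121]
orientation: [0.124, 0.869, -0.067, 0.473]
ft_force: [-2.2, 0.2, 3.8]
grip_width: 0.057
grip_force: 53.5
```

Call:
carry_out(
  commands=[
    [-1, [0, 0, 0], [0, 0, 0]],
    [-1, [0, 0, 0], [0, 0, 0]],
    [-1, [0, 0, 0], [0, 0, 0]],
    [-1, [0, 0, 1], [0, 0, 0]],
    [-1, [0, 0, 2], [0, 0, 0]],
  ],
)

```text
time: 3.53
ee_pos: [0.467, 0.3579, 0.0396]
orientation: [0.123, 0.87, -0.069, 0.472]
ft_force: [0.2, 0.9, -2.2]
grip_width: 0.0572
grip_force: 53.4
```

Call:
carry_out(
  commands=[
    [-1, [0, 0, 4], [1.9, 6.7, 0]],
    [-1, [0, 0, 4], [1.9, 6.7, 0]],
    [-1, [0, 0, 4], [1.9, 6.7, 0]],
    [-1, [0, 0, 4], [1.9, 6.7, 0]],
    [-1, [0, 0, 4], [1.9, 6.7, 0]],
  ],
)

```text
time: 3.95
ee_pos: [0.469, 0.3537, 0.1831]
orientation: [0.141, 0.951, -0.052, 0.271]
ft_force: [1.0, -0.8, -1.5]
grip_width: 0.057
grip_force: 53.6
```

Call:
carry_out(
  commands=[
    [-1, [1, -4, 0], [1.9, 6.7, 0]],
    [-1, [1, -4, 0], [1.9, 6.7, 0]],
    [-1, [1, -4, 0], [1.9, 6.7, 0]],
    [-1, [1, -4, 0], [0, 0, 3]],
    [-1, [1, -4, 0], [0, 0, 3]],
  ],
)

```text
time: 4.37
ee_pos: [0.5115, 0.1854, 0.1799]
orientation: [0.092, 0.984, -0.036, 0.149]
ft_force: [0.7, -0.5, -2.3]
grip_width: 0.0568
grip_force: 54.0
```

Call:
carry_out(
  commands=[
    [-1, [0.5, -4, 0], [0, 0, 0]],
    [-1, [0.5, -4, 0], [0, 0, 0]],
    [-1, [0.5, -4, 0], [0, 0, 0]],
    [-1, [0, -4, 0], [0, 0, 0]],
    [-1, [0, -4, 0], [0, 0, 0]],
  ],
)

```text
time: 4.78
ee_pos: [0.5243, -0.015, 0.1792]
orientation: [0.092, 0.984, -0.037, 0.148]
ft_force: [0.7, -0.5, -2.3]
grip_width: 0.0571
grip_force: 54.1
```

```bash
python3 log.py; cat >> delta.py <<'E'
def place(fo,hh,dep,dz=0,lat=0,off=.01):
    t=np.radians(dep);zd=-f*np.cos(t)-up*np.sin(t)
    return st+(fo+off)*f+lat*l+up*(.018+hh+dz)+.0187*zd, tool(zd,l)
E
python3 -c "
from delta import *
delta(*place(-.014,.110,57,.06))"
```

```text
4.7833 [ 0.06  0.17 -0.19  2.17  0.32  0.56  1.02] [ 0.524 -0.015  0.179]
shift cm [ -1.52 -33.8   -0.69] turn [11.6 49.1 -0.1] F [ 0.7 -0.5 -2.3] w 0.0571 gf 54.1 q [ 0.06  0.17 -0.19  2.17  0.32  0.56  1.02]
```

Call:
carry_out(
  commands=[
    [-1, [0.5, -1, 4], [0, 0, 0]],
    [-1, [0.5, -1, 4], [1.5, 6.5, 0]],
    [-1, [0.5, -2, 1], [1.5, 6.5, 0]],
    [-1, [0.5, -3, 0], [1.5, 6.5, 0]],
    [-1, [0.5, -3, 0], [1.5, 6.5, 0]],
  ],
)

```text
time: 5.2
ee_pos: [0.5508, -0.1122, 0.2639]
orientation: [0.089, 0.994, -0.008, -0.07]
ft_force: [0.6, -0.6, -0.2]
grip_width: 0.0566
grip_force: 55.0
```

Call:
carry_out(
  commands=[
    [-1, [0.5, -4, 0], [0, 0, 0]],
    [-1, [0.5, -4, 0], [0, 0, 0]],
    [-1, [0.5, -4, 0], [0, 0, 0]],
    [-1, [0, -4, 0], [0, 0, 0]],
    [-1, [0, -4, 0], [0, 0, 0]],
  ],
)

```text
time: 5.62
ee_pos: [0.5641, -0.3135, 0.2599]
orientation: [0.09, 0.993, -0.009, -0.071]
ft_force: [-0.3, -0.1, -1.8]
grip_width: 0.0571
grip_force: 55.0
```

```bash
python3 log.py; 
python3 -c "
from delta import *
delta(*place(-.014,.110,57,.06));p=model();print(np.abs(res(p,SG)).max())"
```

```text
5.6167 [ 0.47  0.52 -0.05  1.42  0.09  1.33  1.78] [ 0.564 -0.313  0.26 ]
shift cm [-5.5  -3.95 -8.76] turn [ 6.1 24.3 -0.2] F [-0.3 -0.1 -1.8] w 0.0571 gf 55.0 q [ 0.47  0.52 -0.05  1.42  0.09  1.33  1.78]
0.034642405500444694
```

Call:
carry_out(
  commands=[
    [-1, [-0.5, -1, 0], [1.5, 6.1, 0]],
    [-1, [-0.5, -1, -2], [1.5, 6.1, 0]],
    [-1, [-0.7, -1, -2], [1.5, 6.1, 0]],
    [-1, [-0.7, -0.7, -2], [1.5, 6.1, 0]],
    [-1, [-0.7, -0.7, -2], [0, 0, 0]],
  ],
)

```text
time: 6.03
ee_pos: [0.5325, -0.3538, 0.1704]
orientation: [0.08, 0.953, 0.027, -0.29]
ft_force: [-1.6, 1.7, -6.0]
grip_width: 0.0571
grip_force: 54.9
```

```bash
python3 log.py; 
python3 -c "
from delta import *
delta(*place(.010,.110,57,.04))
im=snap('scene','pics/s2.png');u=proj('scene',[.51,-.35,.1])[0].astype(int);a=im[u[1]-55:u[1]+55,u[0]-55:u[0]+55]
im=snap('top','pics/t2.png');u=proj('top',[.51,-.35,.1])[0].astype(int);b=im[u[1]-55:u[1]+55,u[0]-55:u[0]+55]
cv2.imwrite('pics/c2.png',cv2.resize(np.hstack([a,b]),None,fx=3.6,fy=3.6,interpolation=cv2.INTER_CUBIC))"
```

```text
6.0333 [ 0.46  0.9  -0.    1.09  0.16  1.72  1.84] [ 0.533 -0.354  0.17 ]
shift cm [ 0.01 -0.34 -1.81] turn [-0.4 -0.9 -0.3] F [-1.6  1.7 -6. ] w 0.0571 gf 54.9 q [ 0.46  0.9  -0.    1.09  0.16  1.72  1.84]
```

View pics/c2.png

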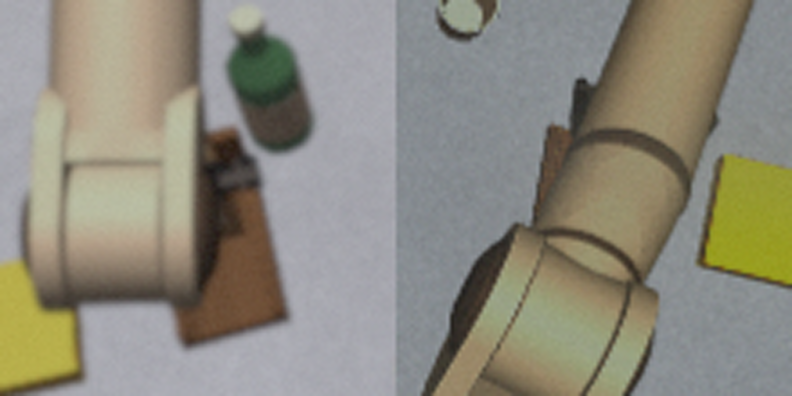

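Call:
carry_out(
  commands=[
    [-1, [0, -0.3, -0.5], [-0.4, -0.9, -0.3]],
    [-1, [0, 0, 0], [0, 0, 0]],
    [-1, [0, 0, 0], [0, 0, 0]],
    [-1, [0, 0, 0], [0, 0, 0]],
    [-1, [0, 0, 0], [0, 0, 0]],
  ],
)

```text
time: 6.55
ee_pos: [0.5346, -0.3586, 0.178]
orientation: [0.085, 0.958, 0.021, -0.273]
ft_force: [0.3, 0.3, -1.8]
grip_width: 0.0574
grip_force: 55.1
```

```bash
python3 log.py; 
python3 -c "
from delta import *
delta(*place(-.013,.110,57,.015,-.001));delta(*place(-.013,.110,57,0,-.001))"
```

```text
6.55 [ 0.46  0.87 -0.    1.11  0.16  1.7   1.83] [ 0.535 -0.359  0.178]
shift cm [-2.48  0.44 -5.07] turn [0.6 1.1 0.1] F [ 0.3  0.3 -1.8] w 0.0574 gf 55.1 q [ 0.46  0.87 -0.    1.11  0.16  1.7   1.83]
shift cm [-2.48  0.44 -6.57] turn [0.6 1.1 0.1] F [ 0.3  0.3 -1.8] w 0.0574 gf 55.1 q [ 0.46  0.87 -0.    1.11  0.16  1.7   1.83]
```

Call:
carry_out(
  commands=[
    [-1, [0, 0, -1.5], [0.6, 1.1, 0.1]],
    [-1, [0, 0, -1.5], [0, 0, 0]],
    [-1, [0, 0, -1.5], [0, 0, 0]],
    [-1, [-0.6, 0.1, -0.8], [0, 0, 0]],
    [-1, [-0.6, 0.1, 0], [0, 0, 0]],
  ],
)

```text
time: 6.97
ee_pos: [0.5201, -0.3552, 0.119]
orientation: [0.083, 0.954, 0.027, -0.287]
ft_force: [-1.3, -0.5, -2.4]
grip_width: 0.0569
grip_force: 55.1
```

Call:
carry_out(
  commands=[
    [-1, [0, 0, 0], [0, 0, 0]],
    [-1, [0, 0, 0], [0, 0, 0]],
    [-1, [0, 0, 0], [0, 0, 0]],
    [-1, [0, 0, 0], [0, 0, 0]],
    [-1, [0, 0, 0], [0, 0, 0]],
  ],
)

```text
time: 7.38
ee_pos: [0.5224, -0.3568, 0.1232]
orientation: [0.084, 0.955, 0.025, -0.284]
ft_force: [0.9, 0.4, -1.9]
grip_width: 0.0571
grip_force: 55.1
```

```bash
python3 log.py; 
python3 -c "
from delta import *
delta(*place(-.013,.110,57,0,-.001))
im=snap('top','pics/t3.png');im=snap('scene','pics/s3.png');u=proj('scene',[.51,-.35,.1])[0].astype(int);a=im[u[1]-30:u[1]+50,u[0]-50:u[0]+50]
cv2.imwrite('pics/c3.png',cv2.resize(a,None,fx=6,fy=6,interpolation=cv2.INTER_CUBIC))"
```

```text
7.3833 [ 0.47  0.92 -0.    1.15  0.16  1.62  1.83] [ 0.522 -0.357  0.123]
shift cm [-1.25  0.26 -1.09] turn [-0.1 -0.1  0. ] F [ 0.9  0.4 -1.9] w 0.0571 gf 55.1 q [ 0.47  0.92 -0.    1.15  0.16  1.62  1.83]
```

Call:
carry_out(
  commands=[
    [-1, [-0.4, 0.1, -0.4], [0, 0, 0]],
    [-1, [-0.4, 0.1, -0.3], [0, 0, 0]],
    [-1, [0, 0, 0], [0, 0, 0]],
    [-1, [0, 0, 0], [0, 0, 0]],
    [-1, [0, 0, 0], [0, 0, 0]],
  ],
)

```text
time: 7.9
ee_pos: [0.5136, -0.3547, 0.1155]
orientation: [0.084, 0.955, 0.026, -0.285]
ft_force: [1.1, 0.6, -1.6]
grip_width: 0.057
grip_force: 55.1
```

Call:
carry_out(
  commands=[
    [-1, [-0.2, 0.05, -0.1], [0, 0, 0]],
    [-1, [-0.2, 0, -0.1], [0, 0, 0]],
    [-1, [0, 0, 0], [0, 0, 0]],
    [-1, [0, 0, 0], [0, 0, 0]],
    [-1, [0, 0, 0], [0, 0, 0]],
  ],
)

```text
time: 8.32
ee_pos: [0.5098, -0.3542, 0.1136]
orientation: [0.084, 0.955, 0.026, -0.285]
ft_force: [-0.3, -0.7, -1.8]
grip_width: 0.057
grip_force: 55.1
```

```bash
python3 log.py; 
python3 -c "
from delta import *
delta(*place(-.013,.110,57,0,-.001))"
```

```text
8.3167 [ 0.47  0.91 -0.    1.2   0.16  1.59  1.82] [ 0.51  -0.354  0.114]
shift cm [ 0.01 -0.   -0.13] turn [-0.1 -0.2  0. ] F [-0.3 -0.7 -1.8] w 0.057 gf 55.1 q [ 0.47  0.91 -0.    1.2   0.16  1.59  1.82]
```

Down in small steps until the base takes load.

Call:
carry_out(
  commands=[
    [-1, [0, 0, -0.1], [0, 0, 0]],
    [-1, [0, 0, 0], [0, 0, 0]],
    [-1, [0, 0, 0], [0, 0, 0]],
    [-1, [0, 0, 0], [0, 0, 0]],
    [-1, [0, 0, 0], [0, 0, 0]],
  ],
)

```text
time: 8.73
ee_pos: [0.5099, -0.3542, 0.1127]
orientation: [0.084, 0.955, 0.026, -0.285]
ft_force: [-0.2, -0.4, 0.0]
grip_width: 0.0569
grip_force: 55.1
```

Call:
carry_out(
  commands=[
    [-1, [0, 0, -0.1], [0, 0, 0]],
    [-1, [0, 0, 0], [0, 0, 0]],
    [-1, [0, 0, 0], [0, 0, 0]],
    [-1, [0, 0, 0], [0, 0, 0]],
    [-1, [0, 0, 0], [0, 0, 0]],
  ],
)

```text
time: 9.15
ee_pos: [0.5099, -0.3542, 0.1126]
orientation: [0.084, 0.955, 0.025, -0.285]
ft_force: [-0.2, 0.4, 6.6]
grip_width: 0.0571
grip_force: 55.7
```

Call:
carry_out(
  commands=[
    [-1, [0, 0, -0.1], [0, 0, 0]],
    [-1, [0, 0, 0], [0, 0, 0]],
    [-1, [0, 0, 0], [0, 0, 0]],
    [-1, [0, 0, 0], [0, 0, 0]],
    [-1, [0, 0, 0], [0, 0, 0]],
  ],
)

```text
time: 9.57
ee_pos: [0.51, -0.3542, 0.1126]
orientation: [0.084, 0.955, 0.025, -0.285]
ft_force: [0.5, 1.8, 9.3]
grip_width: 0.0569
grip_force: 56.2
```

Call:
carry_out(
  commands=[
    [-1, [0, 0, 0.15], [0, 0, 0]],
    [-0.2, [0, 0, 0], [0, 0, 0]],
    [0.3, [0, 0, 0], [0, 0, 0]],
    [0.6, [0, 0, 0], [0, 0, 0]],
    [1, [0, 0, 0], [0, 0, 0]],
  ],
)

```text
time: 9.98
ee_pos: [0.5096, -0.3541, 0.1114]
orientation: [0.083, 0.955, 0.026, -0.285]
ft_force: [0.3, -0.1, -0.8]
grip_width: 0.0781
grip_force: 0.0
```

Call:
carry_out(
  commands=[
    [1, [0, 0, 0], [0, 0, 0]],
    [1, [0, 0, 0], [0, 0, 0]],
    [1, [0.8, -0.15, 1.3], [0, 0, 0]],
    [1, [1.1, -0.2, 1.7], [0, 0, 0]],
    [1, [1.1, -0.2, 1.7], [0, 0, 0]],
  ],
)

```text
time: 10.4
ee_pos: [0.5393, -0.3596, 0.1589]
orientation: [0.084, 0.954, 0.026, -0.286]
ft_force: [0.5, 0.6, -0.2]
grip_width: 0.0855
grip_force: 0.0
```

Call:
carry_out(
  commands=[
    [1, [2, -0.3, 2.5], [0, 0, 0]],
    [1, [2, -0.3, 2.5], [0, 0, 0]],
    [1, [1, 2, 3], [-1, -6, 0]],
    [1, [0, 4, 1], [-1, -6, 0]],
    [1, [0, 4, 0], [-1, -6, 0]],
  ],
)

```text
time: 10.82
ee_pos: [0.5922, -0.2665, 0.247]
orientation: [0.087, 0.988, 0.013, -0.127]
ft_force: [1.3, -0.6, 1.7]
grip_width: 0.0852
grip_force: 0.0
```

Call:
carry_out(
  commands=[
    [1, [0, 4, 0], [-1, -6, 0]],
    [1, [0, 4, 0], [-1, -6, 0]],
    [1, [0, 4, 0], [0, 0, 0]],
    [1, [0, 4, 0], [0, 0, 0]],
    [1, [-1, 4, 0], [0, 0, 0]],
  ],
)

```text
time: 11.23
ee_pos: [0.5797, -0.0638, 0.2496]
orientation: [0.086, 0.996, 0.005, -0.023]
ft_force: [0.8, 0.1, 0.1]
grip_width: 0.0856
grip_force: 0.0
```

```bash
python3 log.py; 
python3 -c "
from delta import *
delta([.540,.140,.12],tool([0,0,-1],[np.sin(np.radians(5)),np.cos(np.radians(5)),0]))
im=snap('scene','pics/s4.png');u=proj('scene',[.51,-.35,.1])[0].astype(int);a=im[u[1]-40:u[1]+45,u[0]-40:u[0]+40]
im=snap('top','pics/t4.png');u=proj('top',[.51,-.35,.1])[0].astype(int);b=im[u[1]-45:u[1]+40,u[0]-40:u[0]+40]
cv2.imwrite('pics/c4.png',cv2.resize(np.hstack([a,b]),(800,425),interpolation=cv2.INTER_CUBIC))"
```

```text
11.2333 [ 0.19  0.37 -0.16  1.67  0.05  1.16  1.42] [ 0.58  -0.064  0.25 ]
shift cm [ -3.97  20.38 -12.96] turn [-0.7 -2.6  4.9] F [0.8 0.1 0.1] w 0.0856 gf 0.0 q [ 0.19  0.37 -0.16  1.67  0.05  1.16  1.42]
```

View pics/c4.png

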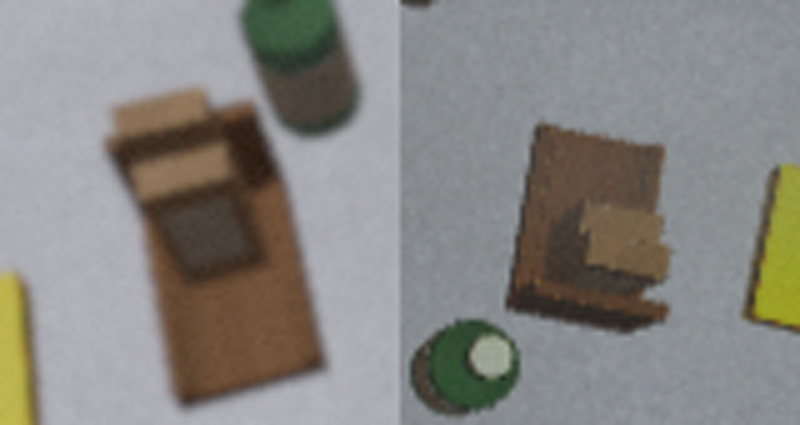

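The crops show both cartons upright and parallel, the middle one in front (scene crop, top face about (130,172)-(235,180)), with nothing else disturbed. I'll compute the gap while going for the short carton.

```bash
python3 - <<'E'
from delta import *
us=proj('scene',[.51,-.35,.1])[0].astype(int)-40; ut=proj('top',[.51,-.35,.1])[0].astype(int)-[40,45]
W=[]
def fr(n,c,p,z):
    p=np.array(p,float)
    uv=(p+.5)/5-.5+us if c=="scene" else (p-[400,0]+.5)/5-.5+ut
    w=onplane(c,uv,z)[0]-st; print(n,c,"f",round(1000*w@f,1),"l",round(1000*w@l,1))
for p in [(130,172),(228,143),(236,179),(152,208)]: fr("mid","scene",p,.148)
for p in [(113,109),(207,90),(213,115)]: fr("tall","scene",p,.178)
for p in [(586,203),(664,213)]: fr("mid front","top",p,.148)
for p in [(668,247),(668,281),(585,267)]: fr("tall","top",p,.178)
E
```

```text
mid scene f -20.4 l -30.2
mid scene f -22.2 l 32.0
mid scene f 4.7 l 32.2
mid scene f 9.0 l -21.0
tall scene f -49.0 l -28.7
tall scene f -44.7 l 29.4
tall scene f -25.8 l 29.8
mid front top f -5.6 l 27.5
mid front top f -2.3 l -29.4
tall top f -31.8 l -28.7
tall top f -56.0 l -32.1
tall top f -57.0 l 27.2
```

Call:
carry_out(
  commands=[
    [1, [-0.8, 4, -1], [-0.7, -2.6, 4.9]],
    [1, [-0.8, 4, -3], [0, 0, 0]],
    [1, [-0.8, 4, -3], [0, 0, 0]],
    [1, [-0.8, 4, -3], [0, 0, 0]],
    [1, [-0.8, 4, -2.5], [0, 0, 0]],
  ],
)

```text
time: 11.75
ee_pos: [0.5444, 0.108, 0.1422]
orientation: [0.044, 0.999, -0.0, -0.001]
ft_force: [0.4, 0.4, 0.7]
grip_width: 0.0852
grip_force: 0.0
```

Call:
carry_out(
  commands=[
    [1, [0, 0, 0], [0, 0, 0]],
    [1, [0, 0, 0], [0, 0, 0]],
    [1, [0, 0, 0], [0, 0, 0]],
    [1, [0, 0, 0], [0, 0, 0]],
    [1, [0, 0, 0], [0, 0, 0]],
  ],
)

```text
time: 12.17
ee_pos: [0.5462, 0.1058, 0.1441]
orientation: [0.045, 0.999, -0.0, -0.0]
ft_force: [0.6, 0.3, 0.6]
grip_width: 0.0853
grip_force: 0.0
```

```bash
python3 log.py; 
python3 -c "
from delta import *
delta([.540,.140,.006],tool([0,0,-1],[np.sin(np.radians(5)),np.cos(np.radians(5)),0]))"
```

```text
12.1667 [-0.06  0.42 -0.23  1.87  0.12  0.87  1.14] [0.546 0.106 0.144]
shift cm [ -0.62   3.42 -13.81] turn [ 0.  -0.1  0.2] F [0.6 0.3 0.6] w 0.0853 gf 0.0 q [-0.06  0.42 -0.23  1.87  0.12  0.87  1.14]
```

Call:
carry_out(
  commands=[
    [1, [-0.3, 1.8, -3], [0, 0, 0]],
    [1, [-0.3, 1.6, -3], [0, 0, 0]],
    [1, [0, 0, -3], [0, 0, 0]],
    [1, [0, 0, -3], [0, 0, 0]],
    [1, [0, 0, 0], [0, 0, 0]],
  ],
)

```text
time: 12.58
ee_pos: [0.5354, 0.1393, 0.0186]
orientation: [0.044, 0.999, -0.002, -0.005]
ft_force: [-0.3, 0.1, -0.7]
grip_width: 0.0856
grip_force: 0.0
```

Call:
carry_out(
  commands=[
    [1, [0, 0, -1], [0, 0, 0]],
    [1, [0, 0, 0], [0, 0, 0]],
    [1, [0, 0, 0], [0, 0, 0]],
    [1, [0, 0, 0], [0, 0, 0]],
    [1, [0, 0, 0], [0, 0, 0]],
  ],
)

```text
time: 13.0
ee_pos: [0.5405, 0.1417, 0.015]
orientation: [0.044, 0.999, 0.0, 0.0]
ft_force: [-0.7, 0.6, -0.5]
grip_width: 0.0851
grip_force: 0.0
```

```bash
python3 -c "
from delta import *
delta([.540,.140,.004],tool([0,0,-1],[np.sin(np.radians(5)),np.cos(np.radians(5)),0]))"
```

```text
shift cm [-0.05 -0.17 -1.1 ] turn [-0.  0.  0.] F [-0.7  0.6 -0.5] w 0.0851 gf 0.0 q [-0.15  0.62 -0.19  1.92  0.19  0.62  1.02]
```

Lower and close.

Call:
carry_out(
  commands=[
    [1, [0, -0.1, -0.6], [0, 0, 0]],
    [1, [0, -0.1, -0.5], [0, 0, 0]],
    [1, [0, 0, 0], [0, 0, 0]],
    [0.3, [0, 0, 0], [0, 0, 0]],
    [-0.3, [0, 0, 0], [0, 0, 0]],
  ],
  squeeze=40,
)

```text
time: 13.42
ee_pos: [0.5389, 0.1396, 0.0021]
orientation: [0.044, 0.999, -0.0, -0.002]
ft_force: [-0.4, -0.3, -0.4]
grip_width: 0.0639
grip_force: 0.0
```

Call:
carry_out(
  commands=[
    [-1, [0, 0, 0], [0, 0, 0]],
    [-1, [0, 0, 0], [0, 0, 0]],
    [-1, [0, 0, 0], [0, 0, 0]],
    [-1, [0, 0, 0], [0, 0, 0]],
    [-1, [0, 0, 1], [0, 0, 0]],
  ],
)

```text
time: 13.83
ee_pos: [0.5374, 0.1391, 0.0109]
orientation: [0.044, 0.999, -0.001, -0.003]
ft_force: [-0.8, -0.7, -1.2]
grip_width: 0.057
grip_force: 43.5
```

Call:
carry_out(
  commands=[
    [-1, [0, 0, 3], [0, 0, 0]],
    [-1, [0, 0, 3], [0, 0, 0]],
    [-1, [-0.8, 4, 0], [0, 0, -5.5]],
    [-1, [-0.8, 4, 0], [0, 0, -5.5]],
    [-1, [-0.8, 4, 0], [0, 0, 0]],
  ],
)

```text
time: 14.25
ee_pos: [0.5159, 0.2598, 0.0738]
orientation: [0.144, 0.99, 0.001, -0.0]
ft_force: [0.7, -0.3, -1.8]
grip_width: 0.0573
grip_force: 43.5
```

Call:
carry_out(
  commands=[
    [-1, [-0.8, 4, 0], [0, 0, 0]],
    [-1, [-0.8, 4, 0], [0, 0, 0]],
    [-1, [0, 1, -2], [0, 0, 0]],
    [-1, [0, 0, 0], [0, 0, 0]],
    [-1, [0, 0, 0], [0, 0, 0]],
  ],
)

```text
time: 14.67
ee_pos: [0.4974, 0.3501, 0.0515]
orientation: [0.138, 0.99, -0.001, -0.002]
ft_force: [0.6, -0.9, -1.6]
grip_width: 0.057
grip_force: 43.6
```

```bash
python3 -c "
from delta import *
a=np.radians(16)
delta([.500,.350,.0025],tool([0,0,-1],[np.sin(a),np.cos(a),0]))"
```

```text
shift cm [ 0.26 -0.01 -4.9 ] turn [ 0.  -0.3 -0.2] F [ 0.6 -0.9 -1.6] w 0.057 gf 43.6 q [-0.52  0.63 -0.18  1.78  0.15  0.75  0.51]
```

Call:
carry_out(
  commands=[
    [-1, [0, 0, -2], [0, 0, 0]],
    [-1, [0, 0, -1.5], [0, 0, 0]],
    [-1, [0, 0, -0.8], [0, 0, 0]],
    [-1, [0, 0, 0], [0, 0, 0]],
    [-1, [0, 0, 0], [0, 0, 0]],
  ],
)

```text
time: 15.08
ee_pos: [0.4996, 0.3484, 0.0096]
orientation: [0.14, 0.99, -0.0, -0.001]
ft_force: [-0.5, 0.5, -1.3]
grip_width: 0.0572
grip_force: 43.6
```

Call:
carry_out(
  commands=[
    [-1, [0, 0, -0.4], [0, 0, 0]],
    [-1, [0, 0, 0], [0, 0, 0]],
    [-1, [0, 0, 0], [0, 0, 0]],
    [-1, [0, 0, 0], [0, 0, 0]],
    [-1, [0, 0, 0], [0, 0, 0]],
  ],
)

```text
time: 15.5
ee_pos: [0.4993, 0.3498, 0.0057]
orientation: [0.139, 0.99, 0.0, -0.001]
ft_force: [-0.6, 0.6, -1.9]
grip_width: 0.0571
grip_force: 43.6
```

Call:
carry_out(
  commands=[
    [-1, [0, 0, -0.3], [0, 0, 0]],
    [-1, [0, 0, 0], [0, 0, 0]],
    [-1, [0, 0, 0], [0, 0, 0]],
    [0, [0, 0, 0], [0, 0, 0]],
    [0.5, [0, 0, 0], [0, 0, 0]],
  ],
)

```text
time: 15.92
ee_pos: [0.499, 0.3496, 0.0023]
orientation: [0.139, 0.99, 0.0, -0.001]
ft_force: [-0.8, 0.1, -1.0]
grip_width: 0.0636
grip_force: 0.0
```

Call:
carry_out(
  commands=[
    [1, [0, 0, 0], [0, 0, 0]],
    [1, [0, 0, 0], [0, 0, 0]],
    [1, [0, 0, 2], [0, 0, 0]],
    [1, [0, 0, 4], [0, 0, 0]],
    [1, [0, 0, 4], [0, 0, 0]],
  ],
)

```text
time: 16.33
ee_pos: [0.4973, 0.3484, 0.1014]
orientation: [0.139, 0.99, -0.002, -0.003]
ft_force: [0.6, 1.1, 0.5]
grip_width: 0.0853
grip_force: 0.0
```

Call:
carry_out(
  commands=[
    [1, [-2, 0.6, 3], [-1.9, -6.7, 0]],
    [1, [-2, 0.6, 0], [-1.9, -6.7, 0]],
    [1, [-2, 0.6, 0], [-1.9, -6.7, 0]],
    [1, [-1, 0.3, 0], [-1.9, -6.7, 0]],
    [1, [-1, 0.3, 0], [-1.9, -6.7, 0]],
  ],
)

```text
time: 16.75
ee_pos: [0.4302, 0.3687, 0.1317]
orientation: [0.137, 0.958, -0.039, 0.248]
ft_force: [-0.5, -0.0, -0.5]
grip_width: 0.0853
grip_force: 0.0
```

```bash
python3 -c "
from m import *
from delta import *
for c in('scene','top'):
    im=snap(c,f'pics/{c}5.png'); rc,m=carton(c,im,(.5,.35),0); print(c,np.round(rc[0],1),np.round(rc[1]),rc[2])
delta(*pick((.5,.350),-16,.032,57,back=.06))"
```

```text
scene [508.  341.6] [ 70. 120.] 74.37350463867188
top [498.2 347.2] [ 67. 105.] 73.89368438720703
shift cm [ 1.23 -0.4  -8.41] turn [ -7.  -27.3  -0.2] F [-0.1  0.9 -1.5] w 0.0858 gf 0.0 q [-1.13  0.41  0.06  2.06  0.76  0.72 -0.37]
```

Call:
carry_out(
  commands=[
    [1, [0.2, -0.1, 0], [-1.7, -6.8, 0]],
    [1, [0.2, -0.1, -1], [-1.7, -6.8, 0]],
    [1, [0.2, -0.1, -2], [-1.7, -6.8, 0]],
    [1, [0.2, -0.1, -2], [-1.7, -6.8, 0]],
    [1, [0.2, 0, -2], [0, 0, 0]],
  ],
)

```text
time: 17.27
ee_pos: [0.4355, 0.3639, 0.0621]
orientation: [0.128, 0.888, -0.065, 0.438]
ft_force: [-0.5, 0.5, -1.7]
grip_width: 0.0855
grip_force: 0.0
```

Call:
carry_out(
  commands=[
    [1, [0, 0, -1], [0, 0, 0]],
    [1, [0, 0, 0], [0, 0, 0]],
    [1, [0, 0, 0], [0, 0, 0]],
    [1, [0, 0, 0], [0, 0, 0]],
    [1, [0, 0, 0], [0, 0, 0]],
  ],
)

```text
time: 17.68
ee_pos: [0.4407, 0.362, 0.0579]
orientation: [0.134, 0.887, -0.064, 0.437]
ft_force: [-0.5, 0.5, -0.4]
grip_width: 0.0853
grip_force: 0.0
```

```bash
python3 -c "
from delta import *
delta(*pick((.5,.3495),-16,.032,57))"
```

```text
shift cm [ 4.36 -0.8  -4.6 ] turn [-1.5 -4.3  1.1] F [-0.5  0.5 -0.4] w 0.0853 gf 0.0 q [-1.47  0.74  0.24  2.12  1.26  0.8  -1.16]
```

Call:
carry_out(
  commands=[
    [1, [0, 0.3, 0], [-1.5, -4.3, 1.1]],
    [1, [1.5, -0.3, -1.2], [0, 0, 0]],
    [1, [1.5, -0.4, -1.2], [0, 0, 0]],
    [1, [1.3, -0.4, -1.2], [0, 0, 0]],
    [1, [0, 0, 0], [0, 0, 0]],
  ],
)

```text
time: 18.1
ee_pos: [0.485, 0.3518, 0.0206]
orientation: [0.122, 0.87, -0.068, 0.473]
ft_force: [1.1, -0.3, 1.1]
grip_width: 0.0856
grip_force: 0.0
```

Call:
carry_out(
  commands=[
    [1, [0, 0, 0], [0, 0, 0]],
    [1, [0, 0, 0], [0, 0, 0]],
    [1, [0, 0, 0], [0, 0, 0]],
    [1, [0, 0, 0], [0, 0, 0]],
    [1, [0, 0, 0], [0, 0, 0]],
  ],
)

```text
time: 18.52
ee_pos: [0.4819, 0.3549, 0.0206]
orientation: [0.12, 0.871, -0.066, 0.472]
ft_force: [0.8, 0.1, 0.1]
grip_width: 0.0853
grip_force: 0.0
```

```bash
python3 -c "
from delta import *
delta(*pick((.5,.3495),-16,.032,57))"
```

```text
shift cm [ 0.24 -0.09 -0.87] turn [ 0.1 -0.1 -0.2] F [0.8 0.1 0.1] w 0.0853 gf 0.0 q [-1.46  0.89  0.3   2.09  1.41  0.78 -1.31]
```

Call:
carry_out(
  commands=[
    [1, [0.1, 0, -0.4], [0, 0, 0]],
    [1, [0.1, -0.1, -0.4], [0, 0, 0]],
    [1, [0, 0, 0], [0, 0, 0]],
    [0.4, [0, 0, 0], [0, 0, 0]],
    [-0.3, [0, 0, 0], [0, 0, 0]],
  ],
  squeeze=50,
)

```text
time: 18.93
ee_pos: [0.4844, 0.3528, 0.0119]
orientation: [0.12, 0.871, -0.068, 0.473]
ft_force: [-0.5, 0.4, 0.2]
grip_width: 0.0637
grip_force: 0.0
```

Call:
carry_out(
  commands=[
    [-1, [0, 0, 0], [0, 0, 0]],
    [-1, [0, 0, 0], [0, 0, 0]],
    [-1, [0, 0, 0], [0, 0, 0]],
    [-1, [0, 0, 0], [0, 0, 0]],
    [-1, [0, 0, 0], [0, 0, 0]],
  ],
)

```text
time: 19.35
ee_pos: [0.4844, 0.3531, 0.0122]
orientation: [0.12, 0.871, -0.067, 0.473]
ft_force: [0.1, 0.7, 1.7]
grip_width: 0.0574
grip_force: 53.2
```

```bash
python3 -c "
from delta import *
delta(*pick((.5,.3495),-16,.032,57))"
```

```text
shift cm [-0.01  0.09 -0.04] turn [ 0.2 -0.  -0.2] F [0.1 0.7 1.7] w 0.0574 gf 53.2 q [-1.46  0.91  0.3   2.09  1.42  0.77 -1.33]
```

Call:
carry_out(
  commands=[
    [-1, [0, 0, 2], [0, 0, 0]],
    [-1, [0, 0, 4], [0, 0, 0]],
    [-1, [0, 0, 4], [1.6, 5.5, 0]],
    [-1, [0, 0, 4], [1.6, 5.5, 0]],
    [-1, [0, 0, 4], [1.6, 5.5, 0]],
  ],
)

```text
time: 19.77
ee_pos: [0.4843, 0.3524, 0.1631]
orientation: [0.129, 0.919, -0.056, 0.369]
ft_force: [1.2, -0.6, -2.4]
grip_width: 0.0572
grip_force: 53.6
```

Call:
carry_out(
  commands=[
    [-1, [0, -2, 3], [1.6, 5.5, 0]],
    [-1, [0.5, -3, 3], [1.6, 5.5, 0]],
    [-1, [0.5, -3, 0], [1.6, 5.5, 0]],
    [-1, [1, -4, 0], [1.6, 5.5, 0]],
    [-1, [1, -4, 0], [0, 0, 3]],
  ],
)

```text
time: 20.18
ee_pos: [0.5129, 0.2227, 0.2068]
orientation: [0.112, 0.967, -0.033, 0.228]
ft_force: [2.0, 0.7, -0.4]
grip_width: 0.0569
grip_force: 53.7
```

Call:
carry_out(
  commands=[
    [-1, [0.5, -4, 0], [0, 0, 3]],
    [-1, [0.5, -4, 0], [1.6, 5.5, 0]],
    [-1, [0.5, -4, 0], [1.6, 5.5, 0]],
    [-1, [0.5, -4, 0], [1.6, 5.5, 0]],
    [-1, [0.5, -4, 0], [1.6, 5.5, 0]],
  ],
)

```text
time: 20.6
ee_pos: [0.5262, 0.0761, 0.2015]
orientation: [0.091, 0.99, -0.018, 0.102]
ft_force: [1.1, -0.7, -1.5]
grip_width: 0.0568
grip_force: 53.8
```

```bash
python3 -c "
from delta import *
delta(*place(.045,.082,57,.06))"
```

```text
shift cm [  4.1  -43.94  -5.71] turn [ 8.9 44.   0.2] F [ 1.1 -0.7 -1.5] w 0.0568 gf 53.8 q [-0.48  0.19  0.24  2.06  0.09  0.72  1.08]
```

Call:
carry_out(
  commands=[
    [-1, [0.6, -3, 4], [0, 0, 0]],
    [-1, [0.6, -4, 1], [0, 0, 0]],
    [-1, [0.6, -4, 0], [1.2, 6, 0]],
    [-1, [0.6, -4, 0], [1.2, 6, 0]],
    [-1, [0.6, -4, 0], [1.2, 6, 0]],
  ],
)

```text
time: 21.02
ee_pos: [0.5561, -0.11, 0.2461]
orientation: [0.091, 0.994, -0.001, -0.056]
ft_force: [1.0, 0.2, -0.9]
grip_width: 0.0572
grip_force: 54.4
```

Call:
carry_out(
  commands=[
    [-1, [0.6, -4, 0], [1.2, 6, 0]],
    [-1, [0.6, -4, 0], [0, 0, 0]],
    [-1, [0.6, -4, 0], [0, 0, 0]],
    [-1, [0.6, -4, 0], [0, 0, 0]],
    [-1, [0, -4, 0], [0, 0, 0]],
  ],
)

```text
time: 21.43
ee_pos: [0.5807, -0.3103, 0.2431]
orientation: [0.09, 0.99, 0.004, -0.109]
ft_force: [1.0, 0.3, -1.5]
grip_width: 0.0571
grip_force: 54.4
```

```bash
python3 -c "
from delta import *
delta(*place(.045,.082,57,.04,-.001))"
```

```text
shift cm [ -1.37  -5.4  -11.87] turn [ 4.3 20.1  0.2] F [ 1.   0.3 -1.5] w 0.0571 gf 54.4 q [ 0.17  0.64  0.41  1.33 -0.16  1.42  1.95]
```

Call:
carry_out(
  commands=[
    [-1, [-0.3, -1.2, 0], [1.1, 5, 0]],
    [-1, [-0.3, -1.2, -2], [1.1, 5, 0]],
    [-1, [-0.3, -1, -2], [1.1, 5, 0]],
    [-1, [-0.3, -1, -2], [1, 5, 0]],
    [-1, [-0.2, -1, -2], [0, 0, 0]],
  ],
)

```text
time: 21.85
ee_pos: [0.5655, -0.3614, 0.1565]
orientation: [0.085, 0.954, 0.027, -0.288]
ft_force: [-0.4, 1.1, -4.2]
grip_width: 0.0569
grip_force: 54.4
```

Call:
carry_out(
  commands=[
    [-1, [0, 0, -1], [0, 0, 0]],
    [-1, [0, 0, -1], [0, 0, 0]],
    [-1, [0, 0, 0], [0, 0, 0]],
    [-1, [0, 0, 0], [0, 0, 0]],
    [-1, [0, 0, 0], [0, 0, 0]],
  ],
)

```text
time: 22.27
ee_pos: [0.5678, -0.3625, 0.1477]
orientation: [0.086, 0.956, 0.024, -0.28]
ft_force: [0.3, -0.6, -1.7]
grip_width: 0.0573
grip_force: 54.4
```

```bash
python3 -c "
from delta import *
delta(*place(.035,.082,57,.01,-.001))"
```

```text
shift cm [-1.06 -0.   -5.34] turn [0.2 0.4 0.2] F [ 0.3 -0.6 -1.7] w 0.0573 gf 54.4 q [ 0.27  1.01  0.4   0.99 -0.12  1.72  1.99]
```

Call:
carry_out(
  commands=[
    [-1, [0, 0, -1.5], [0.2, 0.4, 0.2]],
    [-1, [-0.3, 0, -1.5], [0, 0, 0]],
    [-1, [-0.3, 0, -1.3], [0, 0, 0]],
    [-1, [-0.4, 0, -1], [0, 0, 0]],
    [-1, [0, 0, 0], [0, 0, 0]],
  ],
)

```text
time: 22.68
ee_pos: [0.5543, -0.362, 0.0891]
orientation: [0.084, 0.954, 0.026, -0.287]
ft_force: [-0.2, 0.2, -2.5]
grip_width: 0.0572
grip_force: 54.4
```

Call:
carry_out(
  commands=[
    [-1, [0, 0, 0], [0, 0, 0]],
    [-1, [0, 0, 0], [0, 0, 0]],
    [-1, [0, 0, 0], [0, 0, 0]],
    [-1, [0, 0, 0], [0, 0, 0]],
    [-1, [0, 0, 0], [0, 0, 0]],
  ],
)

```text
time: 23.1
ee_pos: [0.5569, -0.363, 0.0923]
orientation: [0.084, 0.955, 0.025, -0.285]
ft_force: [1.1, -0.1, -1.6]
grip_width: 0.057
grip_force: 54.4
```

```bash
python3 -c "
from delta import *
delta(*place(.0145,.082,57,.0,-.001))"
```

```text
shift cm [-2.   0.4 -0.8] turn [-0.  -0.2  0. ] F [ 1.1 -0.1 -1.6] w 0.057 gf 54.4 q [ 0.27  1.05  0.39  1.04 -0.13  1.64  1.99]
```

Call:
carry_out(
  commands=[
    [-1, [-0.5, 0.1, -0.2], [0, 0, 0]],
    [-1, [-0.5, 0.1, -0.2], [0, 0, 0]],
    [-1, [-0.4, 0.1, -0.1], [0, 0, 0]],
    [-1, [-0.2, 0.1, 0], [0, 0, 0]],
    [-1, [0, 0, 0], [0, 0, 0]],
  ],
)

```text
time: 23.52
ee_pos: [0.5396, -0.3586, 0.0867]
orientation: [0.084, 0.954, 0.025, -0.286]
ft_force: [0.1, -0.5, -0.6]
grip_width: 0.0567
grip_force: 54.4
```

Call:
carry_out(
  commands=[
    [-1, [-0.2, 0, 0], [0, 0, 0]],
    [-1, [0, 0, 0], [0, 0, 0]],
    [-1, [0, 0, 0], [0, 0, 0]],
    [-1, [0, 0, 0], [0, 0, 0]],
    [-1, [0, 0, 0], [0, 0, 0]],
  ],
)

```text
time: 23.93
ee_pos: [0.5386, -0.3588, 0.0866]
orientation: [0.084, 0.954, 0.025, -0.285]
ft_force: [-0.1, -0.4, -1.2]
grip_width: 0.0571
grip_force: 54.4
```

```bash
python3 -c "
from delta import *
delta(*place(.0145,.082,57,.0,-.001))"
```

```text
shift cm [-0.16 -0.01 -0.23] turn [-0.1 -0.3  0. ] F [-0.1 -0.4 -1.2] w 0.0571 gf 54.4 q [ 0.26  1.03  0.4   1.11 -0.12  1.59  2.  ]
```

Call:
carry_out(
  commands=[
    [-1, [-0.15, 0, -0.15], [-0.1, -0.3, 0]],
    [-1, [0, 0, 0], [0, 0, 0]],
    [-1, [0, 0, 0], [0, 0, 0]],
    [-1, [0, 0, 0], [0, 0, 0]],
    [-1, [0, 0, 0], [0, 0, 0]],
  ],
)

```text
time: 24.35
ee_pos: [0.5375, -0.3588, 0.086]
orientation: [0.084, 0.955, 0.024, -0.282]
ft_force: [1.5, 0.4, 6.1]
grip_width: 0.057
grip_force: 55.2
```

Call:
carry_out(
  commands=[
    [-1, [0, 0, -0.1], [0, 0, 0]],
    [-1, [0, 0, 0], [0, 0, 0]],
    [-1, [0, 0, 0], [0, 0, 0]],
    [-1, [0, 0, 0], [0, 0, 0]],
    [-1, [0, 0, 0], [0, 0, 0]],
  ],
)

```text
time: 24.77
ee_pos: [0.5376, -0.3588, 0.0859]
orientation: [0.084, 0.955, 0.024, -0.282]
ft_force: [1.2, 1.5, 9.3]
grip_width: 0.0571
grip_force: 55.6
```

Call:
carry_out(
  commands=[
    [-1, [0, 0, -0.1], [0, 0, 0]],
    [-1, [0, 0, 0], [0, 0, 0]],
    [-1, [0, 0, 0], [0, 0, 0]],
    [-1, [0, 0, 0], [0, 0, 0]],
    [-1, [0, 0, 0], [0, 0, 0]],
  ],
)

```text
time: 25.18
ee_pos: [0.5377, -0.3588, 0.0859]
orientation: [0.084, 0.955, 0.024, -0.282]
ft_force: [1.6, 2.0, 13.1]
grip_width: 0.057
grip_force: 55.9
```

Call:
carry_out(
  commands=[
    [-1, [0, 0, 0.2], [0, 0, 0]],
    [-1, [0, 0, 0], [0, 0, 0]],
    [0, [0, 0, 0], [0, 0, 0]],
    [0.4, [0, 0, 0], [0, 0, 0]],
    [1, [0, 0, 0], [0, 0, 0]],
  ],
)

```text
time: 25.6
ee_pos: [0.5363, -0.3589, 0.0844]
orientation: [0.084, 0.955, 0.025, -0.283]
ft_force: [0.2, -0.5, 0.0]
grip_width: 0.07
grip_force: 0.0
```

Call:
carry_out(
  commands=[
    [1, [0, 0, 0], [0, 0, 0]],
    [1, [0, 0, 0], [0, 0, 0]],
    [1, [0.8, -0.15, 1.3], [0, 0, 0]],
    [1, [1.1, -0.2, 1.7], [0, 0, 0]],
    [1, [1.1, -0.2, 1.7], [0, 0, 0]],
  ],
)

```text
time: 26.02
ee_pos: [0.5664, -0.3642, 0.1319]
orientation: [0.084, 0.955, 0.025, -0.284]
ft_force: [0.0, -0.1, 0.5]
grip_width: 0.0854
grip_force: 0.0
```

Call:
carry_out(
  commands=[
    [1, [2, -0.3, 2.5], [0, 0, 0]],
    [1, [2, -0.3, 2.5], [0, 0, 0]],
    [1, [1, 2, 3], [-1, -6, 0]],
    [1, [0, 4, 2], [-1, -6, 0]],
    [1, [0, 4, 0], [-1, -6, 0]],
  ],
)

```text
time: 26.43
ee_pos: [0.6188, -0.2758, 0.2289]
orientation: [0.088, 0.988, 0.01, -0.126]
ft_force: [2.2, -1.0, 3.6]
grip_width: 0.085
grip_force: 0.0
```

Call:
carry_out(
  commands=[
    [1, [0, 4, 0], [-1, -6, 0]],
    [1, [0, 4, 0], [-1, -6, 0]],
    [1, [0, 4, 0], [0, 0, 0]],
    [1, [0, 4, 0], [0, 0, 0]],
    [1, [-1, 4, 0], [0, 0, 0]],
  ],
)

```text
time: 26.85
ee_pos: [0.6068, -0.0709, 0.2311]
orientation: [0.087, 0.996, 0.005, -0.021]
ft_force: [0.7, -0.1, 0.2]
grip_width: 0.0851
grip_force: 0.0
```

```bash
python3 -c "
from delta import *
im=snap('scene','pics/s6.png');u=proj('scene',[.51,-.35,.1])[0].astype(int);a=im[u[1]-40:u[1]+45,u[0]-40:u[0]+40]
im=snap('top','pics/t6.png');u=proj('top',[.51,-.35,.1])[0].astype(int);b=im[u[1]-45:u[1]+40,u[0]-40:u[0]+40]
cv2.imwrite('pics/c6.png',cv2.resize(np.hstack([a,b]),(800,425),interpolation=cv2.INTER_CUBIC))"
```

```text
(no output)
```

View pics/c6.png

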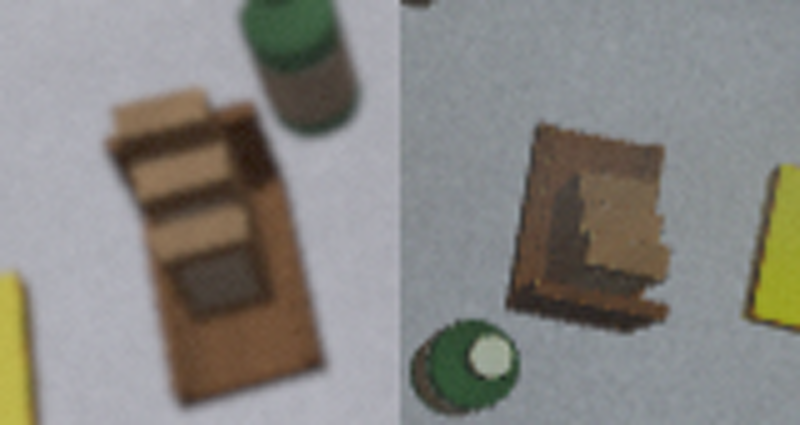

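The crops show three cartons upright in a square, descending row (scene crop top faces at (160,105), (180,170) and (200,230)), with the bottle and napkins where they were. One last check of the gap, then I hand in.

```bash
python3 - <<'E'
from delta import *
us=proj('scene',[.51,-.35,.1])[0].astype(int)-40; ut=proj('top',[.51,-.35,.1])[0].astype(int)-[40,45]
def fr(n,c,p,z):
    p=np.array(p,float); uv=(p+.5)/5-.5+us if c=="scene" else (p-[400,0]+.5)/5-.5+ut
    w=onplane(c,uv,z)[0]-st; print(n,c,"f",round(1000*w@f,1),"l",round(1000*w@l,1))
for p in [(581,173),(663,183)]: fr("short front","top",p,.118)
for p in [(150,232),(245,207),(250,237),(160,264)]: fr("short","scene",p,.118)
d=cv2.absdiff(cv2.imread("pics/scene0.png"),cv2.imread("pics/s6.png")).max(2)
_,_,s,c=cv2.connectedComponentsWithStats((cv2.medianBlur(d,5)>30).astype(np.uint8))
print([(x.round().tolist(),int(a[4])) for x,a in zip(c[1:],s[1:]) if a[4]>8])
E
```

```text
short front top f 21.9 l 28.7
short front top f 25.7 l -32.4
short scene f 7.6 l -29.7
short scene f 8.3 l 30.9
short scene f 30.1 l 30.0
short scene f 31.7 l -27.2
[([180.0, 38.0], 849), ([229.0, 93.0], 5950), ([375.0, 5.0], 57), ([359.0, 11.0], 31), ([353.0, 36.0], 653), ([236.0, 85.0], 163), ([326.0, 158.0], 409), ([285.0, 187.0], 371), ([146.0, 217.0], 135), ([154.0, 235.0], 351)]
```

```bash
python3 -c "
from station import manip
print(manip.hand_in())"
```

```text
the job is handed in; nothing more can be done
None
```

I stood both cartons on end in the stand, the longer in front of the tall carton and the shorter in front of that, with gaps of about 3–5 mm; nothing else on the table moved, and I handed the job in at about 27 s (no verdict was returned).

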